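Start the next layer, then show the odd foot to the camera

ROBOT

A 7-joint arm with a two-finger parallel gripper is mounted at the origin on the work surface. World frame = base frame: x ahead of the robot, y to its left, z up, the work surface at z = 0. Lengths are in m, angles in rad, forces in N, time in s.
With the tool pointing down it reaches from about 0.35 to 0.9 m from the base axis. Payload 19.9 kg.
Tool frame: the origin (TCP) lies at the very end of the fingers, on their centre line; the grasp point (between the pads) lies 19 mm behind it; z points along the fingers, y is the line along which they close (so a half turn about z gives the same grasp; the last joint's range is limited). The gripper opens to 94 mm and grips with 3 to 60 N. Pads are 16 mm wide; open, the fingers measure 119 mm over their backs; the gripper's body (75 mm by 177 mm) begins 78 mm behind the grasp point.
Start: joints at [-1.385, 0.417, -0.01, 1.614, 0.005, 1.111, -0.053], TCP at [0.141, 0.609, 0.205] pointing down, gripper open.
Joint ranges: [-2.81, 2.81], [-0.39, 2.02], [-1.27, 1.25], [0.06, 2.57], [-1.19, 4.33], [0.19, 2], [-2.82, 2.82]. Speed limits (rad/s): [1.89, 1.89, 2.39, 2.39, 3.01, 3.01, 3.01].

INTERFACE

Orientations are given as a unit quaternion [x, y, z, w].
In Python, from bench import read_state, capture, calibration, job_done, search_frame gives the robot as it stands. The module is installed in compiled form; this text tells all that it offers.
- The arm moves only by the shell command python3 -m creep 'ROWS' [FORCE]. ROWS is JSON, a list of rows, each a list of 7 numbers: the turn, a rotation vector about the world's x, y, z in rad, then the shift along the world's x, y, z in mm, then the opening, from -1 (shut) to 1 (fully open). A call has 1 to 12 rows; each row shifts and turns the commanded pose from where the row before left it; what a row does not reach is not made up. A row lasts 1/8 s, in which the tool goes at most 62.5 mm and 10.7 degrees, less where a joint would pass 70% of its speed; a pose out of reach is approached as far as the arm can. A call with a gripper value outside its range is refused whole. The fingers move at their own pace and stop on an object; FORCE is the grip in N (left out, the last holds). Time passes only in rows, so rows that do not move let the fingers close. It gives the time, the measured TCP pose, the force, the opening and the grip force at its end, in the units of the state.
- read_state(): the state, without advancing time (a new reading comes with each control period).
- capture(name): name is "scene" or "top" or "wrist"; returns (picture, depth): 480x640x3 uint8, red, green, blue; 480x640 float32, m along the optical axis (not along the pixel's ray), 0 where there is no reading.
- calibration(name): a dict with "intrinsics" (3x3 intrinsics, pixels), "R" (3x3) and "t" (3): a world point X has camera coordinates R X + t; the wrist camera has in their place "T_tool_cam" (4x4, takes a point from camera to tool coordinates, whose origin is the TCP and whose axes are the flange's). Camera axes: x right, y down, z forward; pixel columns grow to the right and rows downward; lengths in m; the calibration is good to about 2 mm. A picture is of the moment at which its call begins: read the wrist's pose just before it. calibration takes no time and is no camera call.
- job_done(): hands the job in; it is judged then, once.
Trained networks look in the newest picture that a camera, given by its name, has taken for a name from the list of things; names that differ only in an ending like _2 or _b are one class to them, and where a whole thing is asked for, a point or a joint stands for the part that bears it (a point fixed in the world has none). Each returns a list of dicts, best first, with "conf" (0 to 1); they miss things now and then, are a little off and sometimes report something else, mostly with a low value. They report only what shows in the picture. A call takes as long as a camera call.
- search_frame(camera, target): "rect" ([left, top, right, bottom] in pixels, round what is visible of it).
The state is a dict: "time_s": time; "q": joint angles; "joint_velocities": joint speeds; "joint_torque": joint torques, N m; "tcp_pos": TCP position; "ee_rot": TCP orientation; "wrist_force": force on the tool from outside, world axes, zero at the start; "torque": the same for the moment, N m; "finger_gap": finger opening in m; "gripper_force": force on a finger pad.
Only numpy, scipy, OpenCV 4.12 (cv2) and the standard library are available. Lean on these libraries where they do the work, as an engineer would, in place of code of your own. Each camera call takes 0.05 s, during which the arm holds its last target. There are 200 camera calls.

TASK

Lay the plywood separator flat inside the grey tray on the feet already packed there, then start the next layer: lay the long loose foot on it, on its side, beside the rib and along it, setting both down gently without dropping them. Then pick up the odd short foot and hold it up to the inspection camera, stud pointing straight into the lens and stud tip at the focus point, and finish still holding it there, steady in the air. Leave the camera, the packed feet and all else on the bench undisturbed.

Things in the scene. Friction and masses are not known exactly. Their poses are not given: they have to be found in the camera images.
- tray: Fixed grey plastic packing tray, open on top: 186 mm (its x) by 226 mm (its y) outside, 54 mm high, walls and floor 5 mm. Origin at the centre of its underside, on the bench; z up. Three long feet already lie in it as first layer, parallel to its x, at y = -70, 0, +70 mm, tops 45 mm above the tray's underside.
- board: Loose plywood separator, 160 mm (x) by 200 mm (y), 5 mm thick, flat on the bench; upright rib mid-top to pinch: 80 mm along x, 12 mm thick, 5 to 40 mm above the underside. Origin: centre of underside, z up. 0.10 to 0.19 kg. Fits inside the tray walls (8 mm play all round), either way round, underside then 45 mm above the tray's.
- long_foot: LONG one of the two wooden furniture feet loose on the bench, on its side: block 90 mm along x, 40 x 40 mm square; at -x a narrower ankle (28 mm square, 20 mm long); at +x a steel stud on the axis, 10 mm thick, 20 mm long; 130 mm over all. Origin under the middle of the block, on the underside; z up. 0.08 to 0.17 kg.
- long_foot_mid (a point): Centre of the long foot's 90 mm block, 20 mm above its underside, same axes as long_foot.
- short_foot: SHORT one of the two wooden furniture feet loose on the bench, on its side: block 50 mm along x, 40 x 40 mm square; at -x a narrower ankle (28 mm square, 15 mm long); at +x a steel stud on the axis, 10 mm thick, 20 mm long; 85 mm over all. Origin under the middle of the block, on the underside; z up. 0.05 to 0.10 kg.
- short_foot_mid (a point): Centre of the short foot's 50 mm block, 20 mm above its underside, same axes as short_foot.
- stud_tip (a point): Free end of the short foot's stud: 45 mm from the middle of its block along +x, 20 mm above the underside; same axes as short_foot.
- camera: Fixed inspection camera stand: round foot 110 mm across, post 18 mm thick, 465 mm high. Origin: on the bench straight below the focus point; the post stands 321 mm from it along +x. z up. White head (about 60 x 50 x 50 mm, black lens, 66 mm ring light) at a height that varies, lens front 85 mm from the post towards the origin, 0.35 to 0.40 m up, looking along -x and 25 degrees down.
- focus (a point): The camera's focus point, in the air 260 mm in front of the lens front, on the lens axis (0.24 to 0.29 m above the bench). Its +x axis points from here into the lens, 25 degrees upwards; y level; z up, leaning back. A rightly shown foot has its x axis along this x axis and its stud tip on this point.
- layer0: Long foot of the first layer, lying loose in the tray, same shape as long_foot, the one at y = -70 mm of the tray; origin under the middle of its block.
- layer1: Long foot of the first layer, lying loose in the tray, same shape as long_foot, the one at y = 0 mm of the tray; origin under the middle of its block.
- layer2: Long foot of the first layer, lying loose in the tray, same shape as long_foot, the one at y = 70 mm of the tray; origin under the middle of its block.
- tape_roll: Bystander, to be left alone: cardboard-brown roll, 84 mm across, 48 mm high, hollow, lying flat. Origin on its underside or handle.
- spray_bottle: Bystander, to be left alone: clear bottle 64 mm across, 170 mm tall. Origin on its underside or handle.
- screwdriver: Bystander, to be left alone: ordinary screwdriver lying flat. Origin on its underside or handle.
- screw_jar: Bystander, to be left alone: glass jar 56 mm across, 65 mm tall, steel lid. Origin on its underside or handle.
- carton: Bystander, to be left alone: small cardboard carton 80 x 120 x 70 mm high. Origin on its underside or handle.
- tape_measure: Bystander, to be left alone: black block with rounded edges 70 x 38 x 62 mm high. Origin on its underside or handle.
- wrench: Bystander, to be left alone: steel wrench lying flat. Origin on its underside or handle.

How it is judged:
By the outcome, as a careful person would: the job done as asked, in the order asked, and still so for the second after the job is handed in, while the arm keeps its last pose, push and grip.
It also fails if it takes over 72 s, if anything falls off the work surface, if the arm or the gripper's body presses on something with over 40 N, if the wrist force passes 120 N, or if a joint passes its speed limit or range.

## Working session

There is one attempt and no reset: what is moved stays moved. The work goes in short steps, Python scripts to look and compute and a shell command to move; the robot and the scene stay as the last step left them, time stands still between calls to the robot, and variables do not carry over. Pictures are saved under pics/ and viewed, at most 10 in all, crops included, and the job is handed in when it is done.

```bash
mkdir -p pics; cat > h.py <<'E'
import numpy as np, cv2
from bench import *
def pts(name):
    s=read_state(); im,d=capture(name); c=calibration(name); K=c["intrinsics"]; K=np.array(K)
    v,u=np.mgrid[0:480,0:640]
    P=np.stack([(u-K[0,2])/K[0,0]*d,(v-K[1,2])/K[1,1]*d,d],-1)
    if "R" in c:
        W=(P-np.array(c["t"]))@np.array(c["R"])
    else:
        from scipy.spatial.transform import Rotation as R
        T=np.array(c["T_tool_cam"]); W=P@T[:3,:3].T+T[:3,3]
        W=W@R.from_quat(s["ee_rot"]).as_matrix().T+np.array(s["tcp_pos"])
    W[d==0]=np.nan
    return im,d,W
def save(im,f): cv2.imwrite("pics/"+f,im[...,::-1])
E
python3 - <<'E'
from h import *
np.set_printoptions(precision=3,suppress=True)
a,d,W=pts("scene");b,d2,W2=pts("top")
save(a,"s0.png");save(b,"t0.png")
np.savez("f0.npz",a=a,W=W,b=b,W2=W2)
for t in ["tray","board","long_foot","short_foot","camera"]:
    for c in ["top","scene"]:
        for r in search_frame(c,t)[:2]:
            x=r["rect"];u,v=int((x[0]+x[2])/2),int((x[1]+x[3])/2)
            print(t,c,np.round(r["conf"],2),np.round(x), (W2 if c=="top" else W)[min(v,479),min(u,639)])
s=read_state();print(s)
E
```

```text
tray top 0.64 [445. 302. 485. 323.] [ 0.417 -0.329  0.04 ]
tray top 0.59 [159. 227. 265. 317.] [0.535 0.227 0.044]
tray scene 0.61 [357. 220. 445. 293.] [0.572 0.224 0.045]
board top 0.93 [322. 229. 418. 310.] [ 0.523 -0.128  0.038]
board scene 0.93 [228. 267. 313. 317.] [ 0.574 -0.141  0.039]
long_foot top 0.95 [427. 223. 487. 248.] [ 0.593 -0.333  0.039]
long_foot scene 0.93 [166. 306. 216. 341.] [ 0.611 -0.347  0.039]
short_foot top 0.87 [447. 299. 486. 325.] [ 0.42  -0.332  0.038]
short_foot scene 0.33 [164. 304. 219. 343.] [ 0.612 -0.345  0.04 ]
camera top 0.58 [302.   0. 348. 163.] [ 1.524 -0.088 -0.751]
camera scene 0.9 [322. 205. 379. 406.] [ 0.865 -0.056  0.265]
{'time_s': 0.6, 'q': array([-1.384,  0.417, -0.01 ,  1.614,  0.005,  1.111, -0.053]), 'joint_velocities': array([ 0.002, -0.   , -0.002, -0.001,  0.   , -0.   ,  0.002]), 'joint_torque': array([  0.001, -85.073,   0.639, -42.615,  -0.049,   0.014,   0.   ]), 'tcp_pos': array([0.141, 0.609, 0.205]), 'ee_rot': array([ 0.114,  0.994, -0.   ,  0.   ]), 'wrist_force': array([ 0.045, -0.007,  0.1  ]), 'torque': array([-0.057, -0.004, -0.047]), 'gripper_force': 0.0, 'finger_gap': 0.0942937307612494}
```

View pics/t0.png

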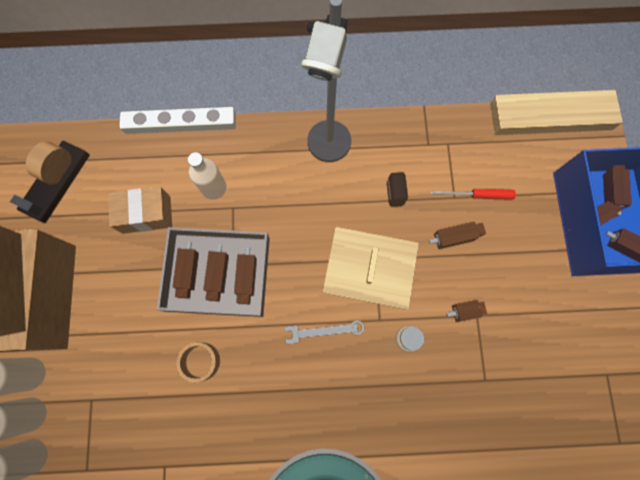

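View pics/s0.png

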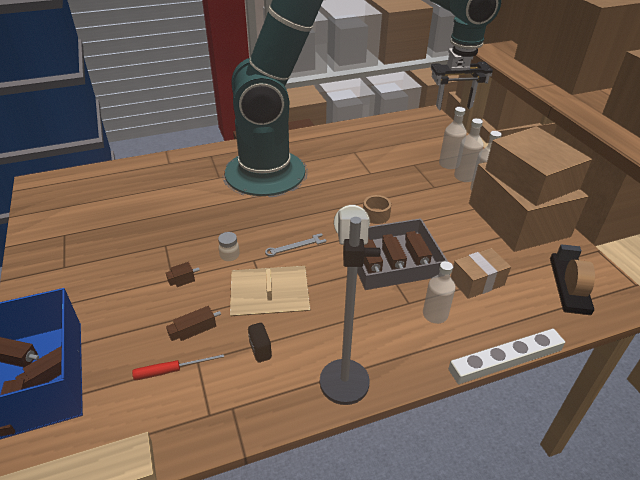

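The top view has +x up and +y left: tray about (213,272) with studs toward +x, board (371,268) with its rib tilted slightly, long foot (458,235), short foot (467,311) with both studs to the left, and camera stand base (330,140) with its head leaning toward the bench. The scene view shows the same layout from the far side.

```bash
cat > m.py <<'E'
from h import *
np.set_printoptions(precision=4,suppress=True)
f=np.load("f0.npz"); 
def rect(p,l):
    p=p[:,:2]; r=cv2.minAreaRect((p*1000).astype(np.float32)); 
    e=cv2.boxPoints(r); e1,e2=e[1]-e[0],e[2]-e[1]
    L=e1 if np.linalg.norm(e1)>np.linalg.norm(e2) else e2
    print(l,len(p),"c",np.array(r[0]).round(1),"size",np.array(r[1]).round(1),"long axis deg",np.degrees(np.arctan2(L[1],L[0])).round(1),"mean",p.mean(0)*1000)
for n,W in (("top",f["W2"]),("scene",f["W"])):
    x,y,z=W[...,0],W[...,1],W[...,2]
    def box(x0,x1,y0,y1,z0,z1): 
        m=(x>x0)&(x<x1)&(y>y0)&(y<y1)&(z>z0)&(z<z1); return W[m]
    print(n, "bench z",np.nanmedian(box(.3,.5,-.1,.05,-.03,.03)[:,2]))
    rect(box(.4,.68,.08,.36,.049,.062),"tray rim")
    rect(box(.4,.68,-.26,0,.032,.05),"rib")
    rect(box(.4,.65,-.26,0,.0025,.012),"plate")
    rect(box(.5,.68,-.44,-.25,.034,.05),"long")
    rect(box(.36,.48,-.42,-.27,.034,.05),"short")
    rect(box(.5,.68,-.44,-.25,.008,.05),"longall")
    rect(box(.36,.48,-.42,-.27,.008,.05),"shortall")
    for k in range(3): rect(box(.44,.63,.227+.07*(k-1)-.03,.227+.07*(k-1)+.03,.038,.047),"layer%d"%k)
    p=box(.7,1.05,-.3,.25,.008,.04); rect(p,"camfoot")
    for h in (.08,.15,.2,.25,.3): rect(box(.7,1.05,-.25,.2,h,h+.05),"post%.2f"%h)
    p=box(.6,1.05,-.25,.2,.31,.5); rect(p,"head"); print(p.min(0),p.max(0))
E
python3 m.py
```

```text
top bench z 0.0002024025161146902
tray rim 1010 c [556.2 237.7] size [260.7 222.8] long axis deg 84.2 mean [540.0174 230.8949]
rib 220 c [ 592.3 -162.3] size [ 26.4 207. ] long axis deg -25.7 mean [ 552.0316 -142.7895]
plate 5376 c [ 524.9 -129.9] size [259.9 249.8] long axis deg 89.9 mean [ 529.9528 -132.1094]
long 720 c [ 599.5 -345.3] size [ 40.6 110.1] long axis deg -79.3 mean [ 597.5651 -338.4756]
short 454 c [ 423.4 -345.3] size [40.  65.6] long axis deg -82.2 mean [ 422.5265 -340.0886]
longall 919 c [ 597.7 -335.9] size [ 40.7 129.4] long axis deg -79.5 mean [ 596.0461 -337.0227]
shortall 592 c [ 422.2 -336.1] size [40.  84.9] long axis deg -82.3 mean [ 422.2422 -337.3198]
layer0 746 c [541.7 158.6] size [ 58.9 158.6] long axis deg -1.3 mean [523.7387 154.7465]
layer1 732 c [534.4 224.2] size [189.5  55.8] long axis deg 1.2 mean [532.3665 222.2298]
layer2 764 c [539.  297.4] size [ 59.4 181.8] long axis deg -0.8 mean [541.8941 291.8272]
camfoot 2097 c [823.6 -25. ] size [559.  232.5] long axis deg 87.6 mean [862.7946  40.5201]
post0.08 87 c [854.  -53.7] size [17.9  9.7] long 
[... 1673 characters left out ...]
 -56.5] size [17.8 11.2] long axis deg 61.1 mean [864.1839 -56.5425]
post0.20 158 c [863.9 -56.3] size [17.9 11.1] long axis deg 65.2 mean [864.4047 -56.3813]
post0.25 172 c [863.6 -55.8] size [17.9 11.8] long axis deg 69.1 mean [864.1853 -56.5208]
post0.30 189 c [863.7 -56.3] size [17.6 10.4] long axis deg 65.0 mean [864.3259 -56.5875]
head 2006 c [827. -37.] size [ 67.3 110.4] long axis deg -9.0 mean [847.1536 -49.5132]
[ 0.7711 -0.0756  0.31  ] [0.8814 0.0014 0.4676]m.py:8: RuntimeWarning: Mean of empty slice.
  print(l,len(p),"c",np.array(r[0]).round(1),"size",np.array(r[1]).round(1),"long axis deg",np.degrees(np.arctan2(L[1],L[0])).round(1),"mean",p.mean(0)*1000)
  ret = um.true_divide(
```

```bash
cat > m2.py <<'E'
from h import *
np.set_printoptions(precision=4,suppress=True)
f=np.load("f0.npz")
from m import rect
print("=====")
for n,W,im in (("top",f["W2"],f["b"]),("scene",f["W"],f["a"])):
    x,y,z=W[...,0],W[...,1],W[...,2]
    m=(x>.4)&(x<.66)&(y>.08)&(y<.37)&(z>.049)&(z<.058)
    k,lab,st,_=cv2.connectedComponentsWithStats(m.astype(np.uint8)); i=1+st[1:,4].argmax(); print(st[i]); rect(W[lab==i],"rim")
    m=(x>.45)&(x<.6)&(y>-.2)&(y<-.07)&(z>.036)&(z<.045); rect(W[m],"rib")
    m=(x>.4)&(x<.65)&(y>-.26)&(y<0.0)&(z>.003)&(z<.008)
    k,lab,st,_=cv2.connectedComponentsWithStats(m.astype(np.uint8)); i=1+st[1:,4].argmax(); rect(W[lab==i],"plate")
    m=(x>.7)&(x<1)&(y>-.2)&(y<.1)&(z>.32)&(z<.48)
    P=W[m]; C=im[m].astype(int)
    rng=np.random.default_rng(0)
    for r in range(4):
        if len(P)<60: break
        best=None
        for _ in range(800):
            a,b,c=P[rng.choice(len(P),3,False)]; v=np.cross(b-a,c-a); l=np.linalg.norm(v)
            if l<1e-6: continue
            v/=l; q=abs((P-a)@v)<.0012
            if best is None or q.sum()>best.sum(): best=q
        Q=P[best]; c=Q.mean(0); v=np.linalg.svd(Q-c)[2][2]; v*=np.sign(v[np.argmax(abs(v))])
        print(n,len(Q),"c",c,"n",v,"horiz deg",np.degrees(np.arctan2(v[1],v[0])).round(1),"elev",np.degrees(np.arcsin(v[2])).round(1),"col",C[best].mean(0).round(),"ext",Q.min(0),Q.max(0))
        P=P[~best];C=C[~best]
E
python3 m2.py 2>/dev/null| sed -n '/=====/,$p'
python3 - <<'E'
import cv2
a=cv2.imread('pics/t0.png')[0:90,290:360];b=cv2.imread('pics/s0.png')[195:275,315:395]
cv2.imwrite('pics/c1.png',cv2.hconcat([cv2.resize(a,(380,490),interpolation=cv2.INTER_NEAREST),cv2.resize(b,(400,490),interpolation=cv2.INTER_NEAREST)]))
E
```

```text
=====
[157 227 110  88 940]
rim 940 c [536.6 223.1] size [227.4 187.1] long axis deg 84.3 mean [535.1757 226.1781]
rib 180 c [ 534.9 -134.6] size [12.3 80.4] long axis deg -14.4 mean [ 534.9644 -134.4217]
plate 4320 c [ 535.4 -135.7] size [203.2 164.7] long axis deg 76.7 mean [ 533.3612 -133.9374]
top 825 c [ 0.8074 -0.0355  0.4353] n [-0.3838  0.1504  0.9111] horiz deg 158.6 elev 65.7 col [205. 208. 202.] ext [ 0.77   -0.0638  0.4191] [ 0.8548 -0.0039  0.4601]
top 261 c [ 0.8066 -0.0374  0.4342] n [-0.494   0.1475  0.8568] horiz deg 163.4 elev 59.0 col [167. 168. 163.] ext [ 0.7681 -0.0619  0.4103] [ 0.8588 -0.0009  0.4664]
top 197 c [ 0.8039 -0.0342  0.4351] n [-0.22    0.1474  0.9643] horiz deg 146.2 elev 74.6 col [204. 206. 200.] ext [ 0.7713 -0.0655  0.4249] [ 0.8564 -0.0093  0.4522]
top 124 c [ 0.8049 -0.039   0.4326] n [-0.3794  0.1453  0.9137] horiz deg 159.0 elev 66.0 col [177. 178. 169.] ext [ 0.7699 -0.0637  0.4172] [ 0.8544 -0.0054  0.4556]
[362 218  86  59 483]
rim 483 c [535.9 223.5] size [226.9 192.1] long axis deg 83.7 mean [560.5342 247.8902]
rib 105 c [ 535.1 -134.9] size [11.9 85.1] long axis deg -13.8 mean [ 536.5153 -135.3406]
plate 2566 c [ 533.5 -134.4] size [203.3 176.4] long axis deg 75.8 mean [ 539.9565 -137.562 ]
scene 252 c [ 0.8519 -0.0431  0.4168] n [ 0.7682 -0.2839  0.5738] horiz deg -20.3 elev 35.0 col [112. 104.  97.] ext [ 0.8225 -0.0743  0.3763] [ 0.8798 -0.0115  0.4473]
scene 241 c [ 0.8667 -0.0533  0.4017] n [ 0.9512 -0.3084 -0.0116] horiz deg -18.0 elev -0.7 col [78. 72. 68.] ext [ 0.8597 -0.0726  0.3207] [ 0.8799 -0.0146  0.467 ]
scene 190 c [ 0.8091 -0.034   0.437 ] n [-0.4008  0.1616  0.9018] horiz deg 158.0 elev 64.4 col [180. 179. 173.] ext [ 0.7719 -0.0627  0.4211] [ 0.8655 -0.0045  0.4658]
scene 173 c [ 0.8612 -0.0616  0.4054] n [-0.2983  0.9545  0.0005] horiz deg 107.4 elev 0.0 col [78. 71. 65.] ext [ 0.8318 -0.0704  0.3222] [ 0.8791 -0.0548  0.4661]
```

View pics/c1.png

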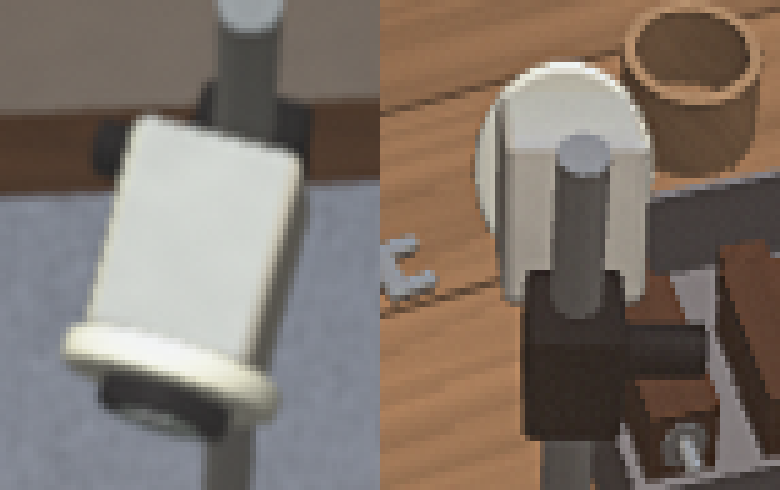

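The crop shows the white head's box and ring face leaning toward -x with yaw about -20°. I'll transit toward the board and look at the ring face with the wrist camera on the way.

```bash
python3 -m creep '[[0,0,0,24,-50,8],[0,0,0,24,-50,8]]' 2>&1 | tail -3; python3 -m creep '[[0,0,0,24,-45,8,1],[0,0,0,26,-50,8,1],[0,0,0,26,-50,8,1],[0,0,0,26,-50,8,1],[0,0,0,26,-50,8,1],[0,0,0,26,-50,8,1],[0,-0.17,0,22,-50,8,1],[0,-0.17,0,22,-50,8,1],[0,-0.17,0,22,-50,8,1],[0,-0.17,0,22,-50,8,1],[0,-0.17,0,20,-50,8,1],[0,-0.17,0,0,-50,8,1]]'
cat > w.py <<'E'
from h import *
import sys
np.set_printoptions(precision=4,suppress=True)
im,d,W=pts("wrist"); save(im,sys.argv[1]+".png"); np.savez(sys.argv[1]+".npz",im=im,W=W)
print(W[240,320], [ (r["conf"],np.round(r["rect"])) for r in search_frame("wrist",sys.argv[2])[:2]])
E
python3 w.py w1 camera
```

```text
invalid input at $[0]: expected 7 numbers
time_s: 2.1
tcp_pos: [0.3998, 0.1276, 0.2749]
ee_rot: [0.115, 0.932, 0.038, 0.341]
wrist_force: [0.7, -0.2, -0.1]
finger_gap: 0.0938
gripper_force: 0.0
[ 0.73    0.1023 -0.0006] [(0.61, array([223., 285., 280., 471.]))]
```

```bash
python3 -m creep '[[0,-0.15,0,0,-40,0,1],[0,-0.15,0,0,-40,0,1],[0,-0.15,0,0,-40,0,1],[0,0,0,0,0,0,1]]'
python3 w.py w2 camera; cp w2.png pics/ 2>/dev/null
```

```text
time_s: 2.7
tcp_pos: [0.4443, 0.0773, 0.2889]
ee_rot: [0.127, 0.884, 0.036, 0.449]
wrist_force: [-0.2, -0.5, 0.5]
finger_gap: 0.0937
gripper_force: 0.0
[ 1.7776 -0.0873 -0.3037] [(0.7, array([234., 190., 336., 469.]))]
```

View pics/w2.png

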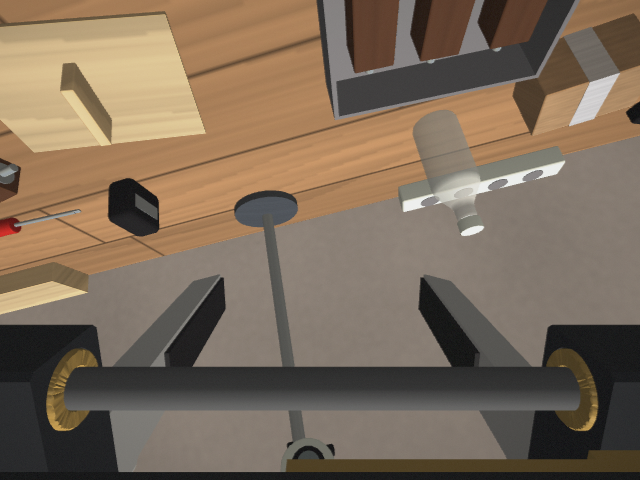

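The wrist view shows the board at upper left, tray at top, and the inspection camera's head hidden behind the gripper at (305,455). I'll measure the head later from a better side, and go to the board now.

```bash
cat > g.py <<'E'
from h import *
import sys
from scipy.spatial.transform import Rotation as R
def go(p,yaw,pitch=0):
    "tool down, tool x at azimuth yaw, then tilted fingers-forward by pitch toward +tool x"
    y=np.radians(yaw); X=np.array([np.cos(y),np.sin(y),0]); Z=np.array([0,0,-1.]); Y=np.cross(Z,X)
    T=R.from_rotvec(Y*0)*R.from_matrix(np.stack([X,Y,Z],1))
    if pitch: T=R.from_rotvec(-np.radians(pitch)*np.cross([0,0,1],X))*T
    s=read_state(); v=(T*R.from_quat(s["ee_rot"]).inv()).as_rotvec(); d=(np.array(p)-s["tcp_pos"])*1000
    print("t",s["time_s"],"rot",v.round(3),"shift",d.round(1),"min rows",np.ceil(max(np.linalg.norm(v)/.186,np.linalg.norm(d)/62)))
if __name__=="__main__": go([float(a) for a in sys.argv[1:4]],*[float(a) for a in sys.argv[4:]])
E
python3 g.py .5347 -.1347 .1 165.8
```

```text
t 2.8 rot [0.039 0.933 0.032] shift [  90.8 -213.7 -188.7] min rows 6.0
```

```bash
python3 -m creep '[[0.006,0.14,0.005,13,-30,-20,0.3],[0.006,0.14,0.005,13,-30,-20,0.3],[0.006,0.14,0.005,13,-30,-20,0.3],[0.006,0.14,0.005,13,-30,-20,0],[0.006,0.14,0.005,13,-30,-20,0],[0.006,0.14,0.005,13,-30,-20,0],[0.003,0.093,0.002,13,-30,-20,0],[0,0,0,0,0,0,0]]'
python3 w.py w3 board;python3 g.py .5347 -.1347 .0082 165.8
```

```text
time_s: 3.8
tcp_pos: [0.5112, -0.0789, 0.1811]
ee_rot: [0.131, 0.984, -0.002, 0.121]
wrist_force: [0.2, 1.0, -0.5]
finger_gap: 0.047
gripper_force: 0.0
[ 0.5723 -0.0926  0.0058] [(0.81, array([133., 121., 377., 286.]))]
t 3.9 rot [0.033 0.244 0.019] shift [  24.5  -56.8 -174.1] min rows 3.0
```

```bash
python3 -m creep '[[0.008,0.06,0.005,6,-14,-20,0],[0.008,0.06,0.005,6,-14,-25,0],[0.008,0.06,0.005,6,-14,-25,0],[0.008,0.06,0.005,6,-14,-25,0],[0,0,0,0,0,-5,0],[0,0,0,0,0,0,0]]'
python3 w.py w3 board;python3 g.py .5347 -.1347 .0082 165.8
python3 - <<'E'
from h import *
import sys; sys.argv=['x']
f=np.load("w3.npz");W=f["W"];x,y,z=W[...,0],W[...,1],W[...,2]
m=(x>.46)&(x<.61)&(y>-.2)&(y<-.07)&(z>.034)&(z<.045)
p=W[m]; r=cv2.minAreaRect((p[:,:2]*1000).astype(np.float32)); print(m.sum(),r,p.mean(0),cv2.boxPoints(r))
E
```

```text
time_s: 4.65
tcp_pos: [0.5341, -0.1345, 0.0833]
ee_rot: [0.124, 0.992, 0.0, 0.003]
wrist_force: [-0.1, -0.4, 1.2]
finger_gap: 0.0472
gripper_force: 0.0
[ 0.5182 -0.1319  0.039 ] [(0.74, array([160., 125., 484., 353.]))]
t 4.75 rot [0.001 0.007 0.   ] shift [  0.3   0.1 -75.6] min rows 2.0
2644 ((532.4425048828125, -134.87420654296875), (11.92789077758789, 80.15928649902344), 76.060546875) [ 0.53028198 -0.13420538  0.03918414] [[ 492.10648 -131.00748]
 [ 569.90515 -150.31757]
 [ 572.77856 -138.74094]
 [ 494.97986 -119.43085]]
```

```bash
python3 -m creep '[[0,0.007,0,0,0,-30,0],[0,0,0,0,0,-30,0],[0,0,0,0,0,-12,0],[0,0,0,0,0,-3,0],[0,0,0,0,0,0,-1],[0,0,0,0,0,0,-1],[0,0,0,0,0,0,-1],[0,0,0,0,0,0,-1]]' 35
python3 -m creep '[[0,0,0,0,0,10,-1],[0,0,0,0,0,30,-1],[0,0,0,0,0,40,-1],[0,0,0,0,0,40,-1],[0,0,0,0,0,20,-1],[0,0,0,0,0,0,-1]]'
python3 g.py .537 .223 .15 174.2
```

```text
time_s: 5.75
tcp_pos: [0.5343, -0.136, 0.0078]
ee_rot: [0.124, 0.992, -0.001, -0.001]
wrist_force: [-2.1, 0.4, 5.3]
finger_gap: 0.0117
gripper_force: 35.0
time_s: 6.5
tcp_pos: [0.5348, -0.1362, 0.1491]
ee_rot: [0.124, 0.992, -0.001, 0.0]
wrist_force: [-0.8, 0.3, -1.5]
finger_gap: 0.0117
gripper_force: 35.0
t 6.5 rot [0.001 0.001 0.148] shift [  2.2 359.2   0.9] min rows 6.0
```

```bash
python3 -m creep '[[0,0,0,0,20,0,-1],[0,0,0.015,0,40,0,-1],[0,0,0.02,0,45,0,-1],[0,0,0.02,1,45,0,-1],[0,0,0.02,0,45,0,-1],[0,0,0.02,0,45,0,-1],[0,0,0.02,1,45,0,-1],[0,0,0.02,0,40,0,-1],[0,0,0.013,0,25,0,-1],[0,0,0,0,9,0,-1],[0,0,0,0,0,0,-1],[0,0,0,0,0,0,-1]]'
python3 - <<'E'
from h import *
np.set_printoptions(precision=4,suppress=True)
for c in ("top","scene"):
    im,d,W=pts(c); x,y,z=W[...,0],W[...,1],W[...,2]
    save(im,"b_"+c+".png")
    for nm,(a,b) in dict(board=(.135,.155),rim=(.049,.058)).items():
        m=(x>.4)&(x<.66)&(y>.08)&(y<.37)&(z>a)&(z<b)
        k,lab,st,_=cv2.connectedComponentsWithStats(m.astype(np.uint8)); i=1+st[1:,4].argmax()
        p=W[lab==i]; r=cv2.minAreaRect((p[:,:2]*1000).astype(np.float32)); print(c,nm,len(p),r,p[:,2].mean())
E
python3 g.py .5365 .2233 .0535 174.2
```

```text
time_s: 8.0
tcp_pos: [0.5364, 0.2213, 0.1476]
ee_rot: [0.052, 0.999, -0.001, -0.001]
wrist_force: [-1.1, -0.2, -0.2]
finger_gap: 0.0118
gripper_force: 35.0
top board 3531 ((534.50390625, 197.19906616210938), (152.4077911376953, 160.64910888671875), 84.08235168457031) 0.14469115890523523
top rim 445 ((534.1267700195312, 204.12786865234375), (189.3020782470703, 185.8775634765625), 84.1415023803711) 0.053714269052387825
scene board 2464 ((537.5889282226562, 222.66317749023438), (201.0241241455078, 167.5321807861328), 82.86627197265625) 0.14492557977805312
scene rim 314 ((582.1531982421875, 217.90980529785156), (231.4734649658203, 106.27826690673828), 87.485107421875) 0.05322849367702411
t 8.1 rot [ 0.002 -0.001  0.002] shift [  0.1   1.6 -94.2] min rows 2.0
```

View pics/b_top.png

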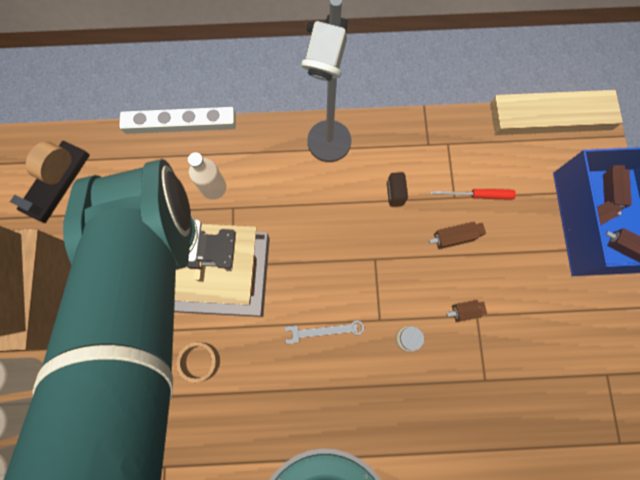

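The board hangs above the tray, aligned with its rim (visible at 175-268, 225-315). Lowering it.

```bash
python3 -m creep '[[0.002,0,0.002,1,1,-20,-1],[0,0,0,0,0.6,-25,-1],[0,0,0,0,0,-25,-1],[0,0,0,0,0,-12,-1],[0,0,0,0,0,-6,-1],[0,0,0,0,0,-2,-1],[0,0,0,0,0,-1,-1],[0,0,0,0,0,0,-1]]'
```

```text
time_s: 9.1
tcp_pos: [0.5373, 0.2246, 0.057]
ee_rot: [0.05, 0.999, 0.0, -0.001]
wrist_force: [0.4, -0.9, -0.7]
finger_gap: 0.0119
gripper_force: 35.0
```

```bash
python3 -m creep '[[0,0,0,0,0,-1.5,-1],[0,0,0,0,0,-1,-1],[0,0,0,0,0,-1,-1],[0,0,0,0,0,0,-1]]'
```

```text
time_s: 9.6
tcp_pos: [0.5371, 0.2244, 0.053]
ee_rot: [0.05, 0.999, -0.0, -0.001]
wrist_force: [-0.7, -0.1, -0.7]
finger_gap: 0.012
gripper_force: 35.0
```

```bash
python3 -m creep '[[0,0,0,0,0,-0.6,-1],[0,0,0,0,0,0,-1]]';python3 -m creep '[[0,0,0,0,0,-0.6,-1],[0,0,0,0,0,0,-1]]'
```

```text
time_s: 9.85
tcp_pos: [0.5371, 0.2245, 0.0528]
ee_rot: [0.05, 0.999, 0.0, -0.001]
wrist_force: [-3.6, -1.0, 6.4]
finger_gap: 0.0118
gripper_force: 35.0
time_s: 10.1
tcp_pos: [0.5372, 0.2245, 0.0528]
ee_rot: [0.05, 0.999, 0.0, -0.001]
wrist_force: [-7.0, -2.3, 18.1]
finger_gap: 0.0119
gripper_force: 35.0
```

```bash
python3 -m creep '[[0,0,0,0,0,0.6,-1],[0,0,0,0,0,0,-0.4],[0,0,0,0,0,0,-0.4],[0,0,0,0,0,0,-0.4],[0,0,0,0,0,15,-0.4],[0,0,0,0,0,30,-0.4],[0,0,0,0,0,40,-0.2],[0,0,0,0,0,40,0],[0,0,0,0,0,0,0]]'
python3 w.py w4 board
cat > tr.py <<'E'
from h import *
W=np.load("w4.npz")["W"];x,y,z=W[...,0],W[...,1],W[...,2]
for n,a,b in (("rib",.08,.09),("plate",.047,.0525),("rim",.0527,.058)):
    m=(x>.4)&(x<.66)&(y>.08)&(y<.37)&(z>a)&(z<b); p=W[m]; print(n,m.sum(), cv2.minAreaRect((p[:,:2]*1000).astype(np.float32)), p[:,2].mean())
m=(x>.4)&(x<.66)&(y>.08)&(y<.37)&(z>.046)&(z<.053); p=W[m]; A=np.c_[p[:,:2],np.ones(len(p))]; print("tilt",np.linalg.lstsq(A,p[:,2],rcond=None)[0])
E
python3 tr.py; python3 g.py .5977 -.336 .15 100.5
```

```text
time_s: 11.22
tcp_pos: [0.5386, 0.2249, 0.1812]
ee_rot: [0.05, 0.999, 0.002, 0.001]
wrist_force: [1.0, -0.5, -1.4]
finger_gap: 0.0469
gripper_force: 0.0
[0.5356 0.224  0.0837] [(0.71, array([187., 126., 456., 318.])), (0.18, array([294.,   0., 383.,  32.]))]
rib 1776 ((534.4693603515625, 224.0664825439453), (11.652328491210938, 78.9664306640625), 84.49193572998047) 0.08419408763953572
plate 45410 ((533.9237060546875, 222.58425903320312), (227.0748291015625, 186.31301879882812), 84.30917358398438) 0.049471920566279755
rim 4878 ((533.6571655273438, 222.54949951171875), (226.26773071289062, 185.90353393554688), 84.18428802490234) 0.053616725292176676
tilt [-0.00110869 -0.00033063  0.05018744]
t 11.325 rot [-1.000e-03 -0.000e+00 -1.288e+00] shift [  60.6 -560.6  -27.9] min rows 10.0
```

View pics/w4.png

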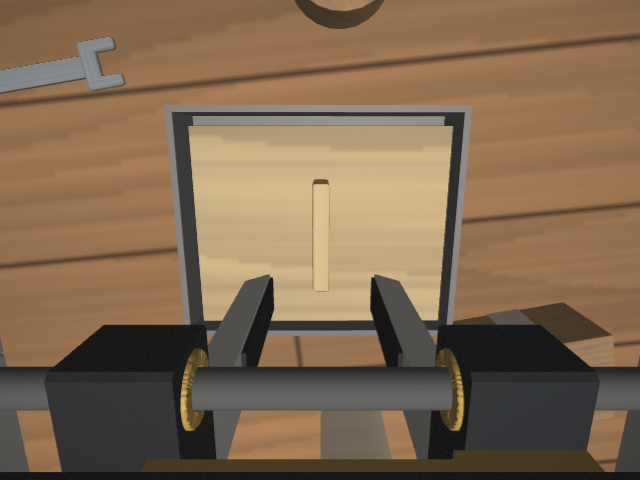

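The board lies flat inside the tray rim (plate 190-452, 126-322; rib at x≈320). On to the long foot.

```bash
python3 -m creep '[[0,0,-0.1,4,-30,0,0.6],[0,0,-0.117,5.5,-48,0,0.6],[0,0,-0.117,5.5,-48,0,0.6],[0,0,-0.117,5.5,-48,0,0.6],[0,0,-0.117,5.5,-48,0,0.6],[0,0,-0.117,5.5,-48,0,0.6],[0,0,-0.117,5.5,-48,0,0.6],[0,0,-0.117,5.5,-48,0,0.6],[0,0,-0.117,5.5,-48,-5,0.6],[0,0,-0.117,5.5,-48,-10,0.6],[0,0,-0.117,5.5,-48,-15,0.6],[0,0,-0.018,3,-50,0,0.6]]'
python3 -m creep '[[0,0,0,0,0,-20,0.6],[0,0,0,0,0,0,0.6]]'
python3 w.py w5 long_foot
cat > ft.py <<'E'
from h import *
import sys
n,x0,x1,y0,y1=sys.argv[1],*map(float,sys.argv[2:6])
W=np.load(n+".npz")["W"];x,y,z=W[...,0],W[...,1],W[...,2]
for a,b in ((.037,.045),(.008,.05)):
    m=(x>x0)&(x<x1)&(y>y0)&(y<y1)&(z>a)&(z<b)
    k,lab,st,_=cv2.connectedComponentsWithStats(m.astype(np.uint8)); p=W[lab==1+st[1:,4].argmax()]
    print(len(p),cv2.minAreaRect((p[:,:2]*1000).astype(np.float32)),p[:,2].mean())
E
python3 ft.py w5 .5 .68 -.44 -.25
python3 g.py .5977 -.336 .15 100.5
```

```text
time_s: 12.82
tcp_pos: [0.5984, -0.3362, 0.1449]
ee_rot: [0.64, 0.768, -0.0, -0.002]
wrist_force: [-0.1, 0.1, 0.2]
finger_gap: 0.0751
gripper_force: 0.0
time_s: 13.08
tcp_pos: [0.5981, -0.3346, 0.1251]
ee_rot: [0.639, 0.769, 0.0, -0.003]
wrist_force: [-0.1, 0.4, 1.1]
finger_gap: 0.0751
gripper_force: 0.0
[ 0.5948 -0.3297  0.0394] [(0.79, array([288., 155., 349., 333.]))]
7109 ((595.3109741210938, -336.7974548339844), (40.018253326416016, 89.61061096191406), 10.664387702941895) 0.03941095341569218
8532 ((595.2819213867188, -336.5555725097656), (40.12504196166992, 128.58143615722656), 10.722482681274414) 0.037776884696227996
t 13.175 rot [-0.002 -0.001 -0.002] shift [-1.6 -1.7 22.8] min rows 1.0
```

```bash
python3 -m creep '[[0,0,0.003,-1.6,-1.7,-30,0.6],[0,0,0,0,0,-40,0.6],[0,0,0,0,0,-35,0.6],[0,0,0,0,0,-15,0.6],[0,0,0,0,0,0,0.6],[0,0,0,0,0,0,-1],[0,0,0,0,0,0,-1],[0,0,0,0,0,0,-1],[0,0,0,0,0,0,-1]]' 35
python3 -m creep '[[0,0,0,0,0,10,-1],[0,0,0,0,0,30,-1],[0,0,0,0,0,40,-1],[0,0,0,0,0,50,-1],[0,0,0,0,0,30,-1],[0,0,0,0,0,0,-1]]'
python3 w.py w6 long_foot
python3 g.py .5302 .1744 .16 -5.6
```

```text
time_s: 14.3
tcp_pos: [0.5976, -0.3373, 0.0078]
ee_rot: [0.638, 0.77, 0.001, -0.0]
wrist_force: [0.1, 0.3, 2.5]
finger_gap: 0.0397
gripper_force: 35.0
time_s: 15.05
tcp_pos: [0.5982, -0.3379, 0.1703]
ee_rot: [0.638, 0.77, 0.001, 0.001]
wrist_force: [0.1, 0.7, -2.6]
finger_gap: 0.0397
gripper_force: 35.0
[ 0.5902 -0.3043  0.2023] [(0.68, array([267., 155., 372., 445.]))]
t 15.15 rot [-0.002  0.002 -1.855] shift [-67.2 511.4  -7.3] min rows 10.0
```

```bash
python3 -m creep '[[0,0,-0.1,-3,20,0,-1],[0,0,-0.165,-6,45,0,-1],[0,0,-0.165,-6,45,0,-1],[0,0,-0.165,-6,45,0,-1],[0,0,-0.165,-6,45,0,-1],[0,0,-0.165,-6,45,0,-1],[0,0,-0.165,-6,45,0,-1],[0,0,-0.165,-6,45,0,-1],[0,0,-0.165,-6,45,0,-1],[0,0,-0.165,-6,45,0,-1],[0,0,-0.165,-6,45,0,-1],[0,0,-0.165,-6,45,-5,-1]]'
python3 -m creep '[[0,0,0,0,0,0,-1],[0,0,0,0,0,0,-1]]'
python3 g.py .5308 .1744 .062 -5.6
```

```text
time_s: 16.65
tcp_pos: [0.5277, 0.1792, 0.1618]
ee_rot: [0.997, -0.081, 0.0, 0.0]
wrist_force: [0.8, -0.2, -2.0]
finger_gap: 0.0397
gripper_force: 35.0
time_s: 16.9
tcp_pos: [0.5282, 0.177, 0.1619]
ee_rot: [0.997, -0.078, 0.001, 0.001]
wrist_force: [0.9, 0.4, 0.0]
finger_gap: 0.0398
gripper_force: 35.0
t 16.9 rot [0.001 0.001 0.059] shift [  2.6  -2.6 -99.9] min rows 2.0
```

```bash
python3 -m creep '[[0,0,0.059,2.6,-2.6,-20,-1],[0,0,0,0,0,-30,-1],[0,0,0,0,0,-25,-1],[0,0,0,0,0,-15,-1],[0,0,0,0,0,-8,-1],[0,0,0,0,0,0,-1],[0,0,0,0,0,-1,-1],[0,0,0,0,0,0,-1]]'
python3 w.py w7 board; python3 g.py .5308 .1744 .058 -5.6
```

```text
time_s: 17.9
tcp_pos: [0.5313, 0.1753, 0.0639]
ee_rot: [0.999, -0.049, 0.001, -0.0]
wrist_force: [-0.3, 0.1, -0.8]
finger_gap: 0.0394
gripper_force: 35.0
[0.5646 0.1725 0.0955] [(0.87, array([  5., 124., 427., 415.])), (0.68, array([269., 153., 375., 445.]))]
t 18.0 rot [-0.     0.002  0.001] shift [-0.4 -0.9 -5.8] min rows 1.0
```

View pics/w7.png

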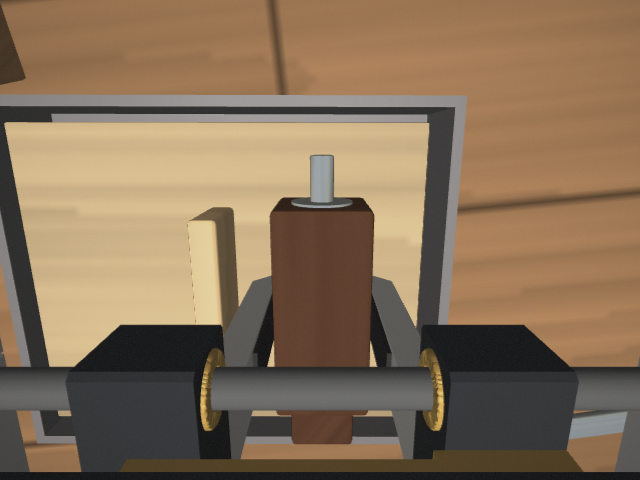

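The foot (272-373, 200-415) hangs parallel to the rib (190-236) with the stud toward +x and clear of the walls. Lowering it gently.

```bash
python3 -m creep '[[0,0,0,0,-1,-3,-1],[0,0,0,0,0,-1.5,-1],[0,0,0,0,0,-0.7,-1],[0,0,0,0,0,0,-1]]'; python3 -m creep '[[0,0,0,0,0,-0.6,-1],[0,0,0,0,0,0,-1]]'
```

```text
time_s: 18.5
tcp_pos: [0.5311, 0.1742, 0.0582]
ee_rot: [0.999, -0.049, 0.001, 0.0]
wrist_force: [-0.9, 1.0, -1.5]
finger_gap: 0.0399
gripper_force: 35.0
time_s: 18.75
tcp_pos: [0.5312, 0.1742, 0.0577]
ee_rot: [0.999, -0.049, 0.001, -0.0]
wrist_force: [-0.7, 0.4, 0.6]
finger_gap: 0.0398
gripper_force: 35.0
```

```bash
python3 -m creep '[[0,0,0,0,0,-0.6,-1],[0,0,0,0,0,0,-1]]'; python3 -m creep '[[0,0,0,0,0,-0.5,-1],[0,0,0,0,0,0,-1]]'
```

```text
time_s: 19.0
tcp_pos: [0.5312, 0.1742, 0.0577]
ee_rot: [0.999, -0.049, 0.001, -0.0]
wrist_force: [-5.4, 0.3, 15.5]
finger_gap: 0.0399
gripper_force: 35.0
time_s: 19.25
tcp_pos: [0.5313, 0.1742, 0.0577]
ee_rot: [0.999, -0.049, 0.001, -0.001]
wrist_force: [-10.6, 0.3, 26.3]
finger_gap: 0.0396
gripper_force: 35.0
```

```bash
python3 -m creep '[[0,0,0,0,0,1,-1],[0,0,0,0,0,0,0.06],[0,0,0,0,0,0,0.06],[0,0,0,0,0,0,0.06],[0,0,0,0,0,15,0.06],[0,0,0,0,0,30,0.06],[0,0,0,0,0,40,0.06],[0,0,0,0,0,40,0.3],[0,0,0,0,0,0,0.6]]'
python3 w.py w8 long_foot
python3 - <<'E'
from h import *
W=np.load("w8.npz")["W"];x,y,z=W[...,0],W[...,1],W[...,2]
for n,y0,y1,a,b in (("rib",.2,.25,.08,.09),("foot",.13,.2,.085,.095),("plate",.08,.37,.047,.0525)):
    m=(x>.4)&(x<.66)&(y>y0)&(y<y1)&(z>a)&(z<b); p=W[m]; print(n,m.sum(), cv2.minAreaRect((p[:,:2]*1000).astype(np.float32)), p[:,2].mean())
E
python3 g.py .4215 -.3390 .18 97.7
```

```text
time_s: 20.38
tcp_pos: [0.5323, 0.1742, 0.1858]
ee_rot: [0.999, -0.049, 0.003, -0.001]
wrist_force: [-0.2, 0.6, 0.2]
finger_gap: 0.0664
gripper_force: 0.0
[0.5346 0.1752 0.0896] [(0.7, array([295., 153., 350., 327.]))]
rib 1673 ((535.4785766601562, 224.3809814453125), (12.295888900756836, 79.46003723144531), 84.38583374023438) 0.08405947315396256
foot 6701 ((522.8258056640625, 174.93557739257812), (40.105281829833984, 106.58546447753906), 84.22836303710938) 0.08930818764118277
plate 36785 ((546.0582275390625, 244.02381896972656), (271.90386962890625, 207.36293029785156), 83.84351348876953) 0.049412473052651805
t 20.475 rot [-2.000e-03  1.000e-03  1.804e+00] shift [-109.5 -513.4   -2.9] min rows 10.0
```

Foot placed parallel to the rib at 50 mm. Now the short foot.

```bash
python3 -m creep '[[0,0,0.1,-5,-30,0,0.6],[0,0,0.16,-10,-45,0,0.6],[0,0,0.16,-10,-45,0,0.6],[0,0,0.16,-10,-45,0,0.6],[0,0,0.16,-10,-45,0,0.6],[0,0,0.16,-10,-45,0,0.6],[0,0,0.16,-10,-45,0,0.6],[0,0,0.16,-10,-45,0,0.6],[0,0,0.16,-10,-45,-5,0.6],[0,0,0.16,-10,-45,-10,0.6],[0,0,0.16,-10,-45,-15,0.6],[0,0,0.1,-5,-33,-15,0.6]]'
python3 -m creep '[[0,0,0,0,0,-10,0.6],[0,0,0,0,0,0,0.6]]'
python3 w.py w9 short_foot; python3 ft.py w9 .35 .49 -.43 -.26; python3 g.py .4215 -.3390 .1 97.7
```

```text
time_s: 21.98
tcp_pos: [0.4197, -0.3404, 0.1363]
ee_rot: [0.658, 0.753, 0.0, -0.001]
wrist_force: [-0.0, 0.1, 0.7]
finger_gap: 0.0754
gripper_force: 0.0
time_s: 22.22
tcp_pos: [0.4205, -0.338, 0.1264]
ee_rot: [0.66, 0.751, 0.0, -0.002]
wrist_force: [-0.1, -0.3, -0.4]
finger_gap: 0.0753
gripper_force: 0.0
[ 0.4176 -0.3334  0.0392] [(0.8, array([292., 180., 351., 300.]))]
3905 ((419.6807556152344, -339.0412292480469), (39.825050354003906, 49.661376953125), 7.666978359222412) 0.03940349830223462
5263 ((419.2178955078125, -336.872802734375), (39.747589111328125, 85.3178482055664), 8.144887924194336) 0.0366369770432582
t 22.325 rot [-0.002 -0.001  0.003] shift [  0.   -1.2 -27.5] min rows 1.0
```

```bash
python3 -m creep '[[0,0,0.003,0.5,-1.2,-30,0.6],[0,0,0,0,0,-40,0.6],[0,0,0,0,0,-35,0.6],[0,0,0,0,0,-15,0.6],[0,0,0,0,0,0,0.6],[0,0,0,0,0,0,-1],[0,0,0,0,0,0,-1],[0,0,0,0,0,0,-1],[0,0,0,0,0,0,-1]]' 40
python3 -m creep '[[0,0,0,0,0,10,-1],[0,0,0,0,0,30,-1],[0,0,0,0,0,40,-1],[0,0,0,0,0,50,-1],[0,0,0,0,0,30,-1],[0,0,0,0,0,0,-1]]'
python3 g.py .42 -.03 .23 -20 50
```

```text
time_s: 23.45
tcp_pos: [0.4218, -0.3401, 0.0078]
ee_rot: [0.658, 0.753, 0.001, -0.0]
wrist_force: [-0.8, 0.9, 5.1]
finger_gap: 0.0397
gripper_force: 40.0
time_s: 24.2
tcp_pos: [0.4224, -0.3406, 0.1699]
ee_rot: [0.658, 0.753, 0.001, 0.001]
wrist_force: [-0.2, 0.5, -1.5]
finger_gap: 0.0401
gripper_force: 40.0
t 24.2 rot [ 0.652 -0.805 -1.9  ] shift [ -2.4 310.6  60.1] min rows 12.0
```

```bash
python3 -m creep '[[0,0,-0.1,0,15,5,-1],[0,0,-0.165,0,27,5,-1],[0,0,-0.165,0,27,5,-1],[0,0,-0.165,0,27,5,-1],[0,0,-0.165,0,27,5,-1],[0,0,-0.165,0,27,5,-1],[0,0,-0.165,0,27,5,-1],[0,0,-0.165,0,27,5,-1],[0,0,-0.165,0,27,5,-1],[0,0,-0.165,0,27,5,-1],[0,0,-0.165,0,27,5,-1],[0,0,-0.165,0,27,5,-1]]'
python3 -m creep '[[0,0,-0.1,0,0,0,-1],[-0.05,-0.14,0,0,0,0,-1],[-0.05,-0.14,0,0,0,0,-1],[-0.05,-0.14,0,0,0,0,-1],[-0.05,-0.14,0,0,0,0,-1],[0,0,0,0,0,0,-1]]'
python3 w.py wa camera; python3 g.py .42 -.03 .23 -20 50
python3 - <<'E'
from bench import *
c=calibration("wrist");print(c["intrinsics"],c["T_tool_cam"])
E
```

```text
time_s: 25.7
tcp_pos: [0.4212, -0.0341, 0.226]
ee_rot: [0.996, -0.086, 0.0, 0.0]
wrist_force: [0.1, 0.6, -0.6]
finger_gap: 0.0399
gripper_force: 40.0
time_s: 26.45
tcp_pos: [0.4148, -0.0377, 0.223]
ee_rot: [0.958, -0.13, 0.249, 0.061]
wrist_force: [1.1, -0.4, -0.4]
finger_gap: 0.0401
gripper_force: 40.0
[ 0.432  -0.0409  0.252 ] [(0.75, array([192.,   1., 267.,  19.])), (0.25, array([271., 199., 374., 366.]))]
t 26.55 rot [-0.065 -0.356 -0.053] shift [3.5 8.1 5.8] min rows 2.0
[[395.90464202   0.         321.64717328]
 [  0.         395.90464202 241.52511033]
 [  0.           0.           1.        ]] [[-1.56996592e-04 -9.69482968e-01 -2.45158621e-01  6.99061280e-02]
 [ 9.99999500e-01 -3.94341793e-04  9.19042278e-04  2.13001668e-04]
 [-9.87672126e-04 -2.45158354e-01  9.69482545e-01 -1.79144960e-01]
 [ 0.00000000e+00  0.00000000e+00  0.00000000e+00  1.00000000e+00]]
```

View pics/wa.png

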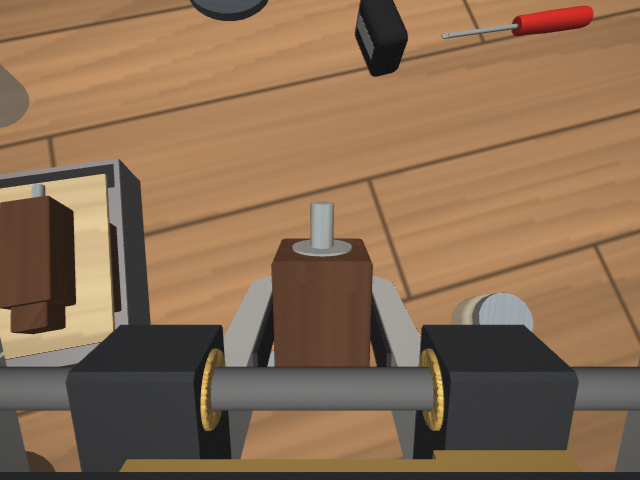

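The view shows the short foot held squarely (block 272-372 × 240-365, stud up at (322,222)); the stand's foot is only at the top edge, so I tilt further to see the lens.

```bash
python3 -m creep '[[-0.04,-0.12,0,-10,4,0,-1],[-0.04,-0.12,0,-10,4,0,-1],[-0.04,-0.12,0,-10,4,0,-1],[-0.04,-0.12,0,-10,4,0,-1],[-0.04,-0.12,0,-10,4,0,-1],[-0.04,-0.12,0,-10,4,0,-1],[-0.04,-0.12,0,-10,4,0,-1],[0,0,0,0,0,0,-1]]'
python3 w.py wb camera; python3 g.py .35 0 .2 -20 75; python3 -c "
from bench import *;print(read_state()['q'])"
```

```text
time_s: 27.55
tcp_pos: [0.4315, -0.0443, 0.2535]
ee_rot: [0.906, -0.132, 0.396, 0.066]
wrist_force: [0.5, -0.7, -1.0]
finger_gap: 0.0397
gripper_force: 40.0
[ 0.4387 -0.0457  0.287 ] [(0.74, array([212.,   1., 281., 148.]))]
t 27.65 rot [-0.138 -0.464 -0.051] shift [-81.5  42.5 -53.4] min rows 3.0
[ 0.28282576 -0.3812623  -0.45854816  2.55922005  0.847872    0.27818217
 -2.81545116]
```

```bash
python3 -m creep '[[0,0,0,25,15,-10,-1],[0,0,0,30,15,-10,-1],[0,0,0,30,15,-10,-1],[0,0,0,30,15,-10,-1],[-0.03,-0.1,0,0,0,0,-1],[-0.03,-0.1,0,0,0,0,-1],[-0.03,-0.1,0,0,0,0,-1],[0,0,0,0,0,0,-1]]'
python3 w.py wb camera; python3 g.py .55 0.04 .2 -20 65; python3 -c "
from bench import *;print(read_state()['q'])"
```

```text
time_s: 28.65
tcp_pos: [0.511, -0.0212, 0.3273]
ee_rot: [0.878, -0.115, 0.458, 0.079]
wrist_force: [-0.0, 0.7, -1.0]
finger_gap: 0.0393
gripper_force: 40.0
[ 0.5143 -0.0206  0.3609] [(0.65, array([246.,   1., 308., 255.]))]
t 28.75 rot [-0.019 -0.173 -0.068] shift [  39.7   61.2 -125.6] min rows 3.0
[ 0.70244758 -0.38614802 -0.82806573  2.40743684  0.84776695  0.19010584
 -2.8229912 ]
```

View pics/wb.png

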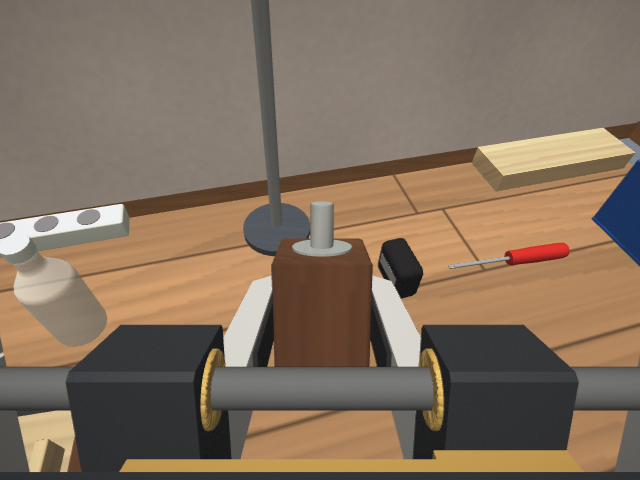

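The wrist view shows the post (265,0 to 280,225) but the head remains above the frame, and the arm nears joint limits here, so I back off and refine the lens from the fixed views.

```bash
python3 -m creep '[[0.03,0.1,0,5,10,-10,-1],[0.05,0.14,0,5,10,-15,-1],[0.05,0.14,0,5,10,-15,-1],[0.03,0.12,0,0,10,-15,-1],[0,0,0,0,0,0,-1]]'; python3 -c "
from bench import *;print(read_state()['q'])"
cat > cam.py <<'E'
from h import *
from scipy.optimize import least_squares
np.set_printoptions(precision=4,suppress=True)
f=np.load("f0.npz")
for n,W,im in (("top",f["W2"],f["b"]),("scene",f["W"],f["a"])):
    x,y,z=W[...,0],W[...,1],W[...,2]
    p=W[(x>.8)&(x<.9)&(y>-.1)&(y<0)&(z>.05)&(z<.28)]
    r=least_squares(lambda q:np.hypot(p[:,0]-q[0],p[:,1]-q[1])-.009,[.858,-.055],loss="soft_l1",f_scale=.001); print(n,"post",r.x)
    m=(x>.78)&(x<.95)&(y>-.13)&(y<.03)&(z>.004)&(z<.03); q=W[m]; print("foot ellipse",cv2.minEnclosingCircle((q[:,:2]*1000).astype(np.float32)))
    m=(x>.7)&(x<.95)&(y>-.2)&(y<.1)&(z>.32)&(z<.48)&(im.min(-1)>120)
    H=W[m]
    for psi in np.radians([-16,-18,-20,-22]):
        u=np.array([np.cos(psi),np.sin(psi)]); v=np.array([-u[1],u[0]])
        a=(H[:,:2]-r.x)@u; l=(H[:,:2]-r.x)@v; c,s=np.cos(np.radians(25)),np.sin(np.radians(25))
        A=a*c+H[:,2]*s; B=-a*s+H[:,2]*c  # along axis, up-perp
        # bins along axis
        print("psi",np.degrees(psi).round(),"A",np.percentile(A,[1,99]))
        for k in np.arange(A.min(),A.max(),.01):
            t=(A>=k)&(A<k+.01)
            if t.sum()>15: print("   A%.3f n%d lat %.4f %.4f mid %.4f  B %.4f..%.4f"%(k,t.sum(),*np.percentile(l[t],[1,99]),np.percentile(l[t],[1,99]).mean(),*np.percentile(B[t],[1,99])))
E
python3 cam.py
```

```text
time_s: 29.38
tcp_pos: [0.5247, 0.0116, 0.28]
ee_rot: [0.959, -0.13, 0.249, 0.042]
wrist_force: [1.1, -0.6, -1.3]
finger_gap: 0.0399
gripper_force: 40.0
[ 0.23523233 -0.07978473 -0.45038281  2.12779137  0.34849372  0.66530639
 -2.29158862]
top post [ 0.8592 -0.0538]
foot ellipse ((863.067138671875, -49.3794059753418), 104.8038330078125)
psi -16.0 A [0.0971 0.194 ]
   A0.096 n266 lat -0.0268 0.0352 mid 0.0042  B 0.3986..0.4272
   A0.106 n200 lat -0.0191 0.0313 mid 0.0061  B 0.4110..0.4229
   A0.116 n224 lat -0.0197 0.0279 mid 0.0041  B 0.4142..0.4207
   A0.126 n216 lat -0.0205 0.0268 mid 0.0031  B 0.4147..0.4203
   A0.136 n221 lat -0.0212 0.0264 mid 0.0026  B 0.4143..0.4206
   A0.146 n227 lat -0.0219 0.0259 mid 0.0020  B 0.4141..0.4204
   A0.156 n143 lat -0.0211 0.0254 mid 0.0021  B 0.4129..0.4201
   A0.186 n53 lat -0.0089 0.0075 mid -0.0007  B 0.4203..0.4263
psi -18.0 A [0.0973 0.1939]
   A0.097 n274 lat -0.0295 0.0330 mid 0.0018  B 0.3993..0.4272
   A0.107 n204 lat -0.0216 0.0257 mid 0.0020  B 0.4143..0.4211
   A0.117 n217 lat -0.0221 0.0255 mid 0.0017  B 0.4144..0.4205
   A0.127 n2
[... 3090 characters left out ...]
.0080 0.0078 mid -0.0001  B 0.4197..0.4251
   A0.199 n19 lat -0.0072 0.0071 mid -0.0000  B 0.4182..0.4221
psi -22.0 A [0.1029 0.2009]
   A0.098 n103 lat -0.0344 0.0280 mid -0.0032  B 0.3782..0.4258
   A0.108 n91 lat -0.0343 0.0192 mid -0.0075  B 0.3790..0.4249
   A0.118 n35 lat -0.0238 0.0196 mid -0.0021  B 0.4170..0.4187
   A0.128 n35 lat -0.0239 0.0205 mid -0.0017  B 0.4168..0.4190
   A0.138 n32 lat -0.0245 0.0201 mid -0.0022  B 0.4162..0.4190
   A0.148 n40 lat -0.0239 0.0237 mid -0.0001  B 0.3901..0.4189
   A0.158 n387 lat -0.0229 0.0234 mid 0.0003  B 0.3742..0.4185
   A0.188 n33 lat -0.0082 0.0077 mid -0.0002  B 0.4200..0.4251
   A0.198 n23 lat -0.0071 0.0072 mid 0.0001  B 0.4182..0.4230
```

```bash
cat > fin.py <<'E'
from h import *
from scipy.spatial.transform import Rotation as R
np.set_printoptions(precision=4,suppress=True)
s=read_state(); im,d,W=pts("wrist")
T=R.from_quat(s["ee_rot"]); t=np.array(s["tcp_pos"])
L=(W-t)@T.as_matrix()
x,y,z=L[...,0],L[...,1],L[...,2]
st=L[(x>.024)&(x<.06)&(abs(y)<.012)&(z<.01)&(z>-.05)]; st=st[st[:,0]>.03]
print("stud n",len(st),"x",np.percentile(st[:,0],[1,50,99,100]),"y",np.percentile(st[:,1],[1,50,99]),"top z",np.percentile(st[:,2],[1,5,20,50]))
b=L[(x>0)&(x<.05)&(abs(y)<.016)&(z<-.02)&(z>-.05)]; b=b[b[:,2]<np.percentile(b[:,2],20)+.003]
print("block top x",b[:,0].min(),b[:,0].max(),"z",b[:,2].mean(), "slope",np.polyfit(b[:,0],b[:,2],1)[0])
e=np.radians(25); ps=np.radians(-19.6)
X=np.array([np.cos(e)*np.cos(ps),np.cos(e)*np.sin(ps),np.sin(e)]); Y=np.cross(X,[0,0,1]);Y/=np.linalg.norm(Y)
Z=np.cross(X,Y); G=R.from_matrix(np.stack([X,Y,Z],1)); F=np.array([.5565,.0539,.2841]); tip=np.array([.0463,0,-.0122])
v=(G*T.inv()).as_rotvec(); print("rot",v,"target tcp",F-G.apply(tip),"shift mm",(F-G.apply(tip)-t)*1000,"tip now",t+T.apply(tip),"axis err deg",np.degrees(np.arccos(T.as_matrix()[:,0]@X)), "q",s["q"])
E
python3 fin.py
```

```text
stud n 877 x [0.0302 0.038  0.0449 0.0451] y [-0.0046  0.0001  0.0053] top z [-0.018  -0.0174 -0.0168 -0.0159]
block top x 1.6322116320321943e-05 0.025378442467934755 z -0.031999013863923904 slope 0.018527838495444413
rot [ 0.0377  0.0661 -0.0691] target tcp [0.5218 0.0662 0.2535] shift mm [ -2.9221  54.5985 -26.49  ] tip now [0.558  0.0029 0.3132] axis err deg 5.805825572386808 q [ 0.2352 -0.0798 -0.4504  2.1278  0.3485  0.6653 -2.2916]
```

```bash
sed -i 's/\.0463,0,-\.0122/.0456,0,-.0123/' fin.py; python3 -m creep '[[0.01,0.017,-0.017,-1,13,-7,-1],[0.01,0.017,-0.017,-1,14,-7,-1],[0.01,0.017,-0.017,0,14,-6,-1],[0.008,0.015,-0.017,0,13,-6,-1],[0,0,0,0,0,0,-1],[0,0,0,0,0,0,-1]]'; python3 fin.py
```

```text
time_s: 30.18
tcp_pos: [0.5221, 0.0634, 0.2553]
ee_rot: [0.961, -0.166, 0.215, 0.038]
wrist_force: [-0.3, -0.8, -1.3]
finger_gap: 0.04
gripper_force: 40.0
stud n 880 x [0.0302 0.0379 0.045  0.0451] y [-0.0046  0.0002  0.0053] top z [-0.0178 -0.0174 -0.0167 -0.0159]
block top x 7.77005772945581e-07 0.025357378301040134 z -0.031907597738415186 slope 0.01827972598593196
rot [0.0024 0.0042 0.0007] target tcp [0.5225 0.066  0.2537] shift mm [ 0.3669  2.5779 -1.5975] tip now [0.556  0.0514 0.2859] axis err deg 0.27356230048416913 q [ 0.1832  0.006  -0.5364  2.0869  0.42    0.7472 -2.533 ]
```

```bash
python3 -m creep '[[0.0024,0.004,0.001,0.4,2.6,-1.6,-1],[0,0,0,0,0,0,-1],[0,0,0,0,0,0,-1],[0,0,0,0,0,0,-1]]'; python3 fin.py | tail -1
python3 - <<'E'
from h import *
np.set_printoptions(precision=4,suppress=True)
X=np.array([np.cos(.4363)*np.cos(-.342),np.cos(.4363)*np.sin(-.342),np.sin(.4363)]);F=np.array([.5565,.0539,.2841])
Y=np.cross(X,[0,0,1]);Y/=np.linalg.norm(Y);Z=np.cross(X,Y)
for c in ("top","scene"):
    im,d,W=pts(c); P=(W-F)@np.stack([X,Y,Z],1)
    m=(P[...,0]>-.018)&(P[...,0]<.012)&(np.hypot(P[...,1],P[...,2])<.014); p=P[m]; print(c,len(p),p.min(0) if len(p) else "",p.max(0) if len(p) else "",np.median(p,0))
    save(im,"f_"+c+".png")
im=cv2.imread("pics/f_scene.png")[150:330,250:490]; cv2.imwrite("pics/fc.png",cv2.resize(im,(800,600)))
E
```

```text
time_s: 30.72
tcp_pos: [0.5228, 0.0666, 0.2535]
ee_rot: [0.962, -0.166, 0.213, 0.037]
wrist_force: [-0.2, -0.3, -0.2]
finger_gap: 0.0395
gripper_force: 40.0
rot [-0.0006 -0.0009 -0.0001] target tcp [0.5225 0.066  0.2537] shift mm [-0.347  -0.6085  0.1866] tip now [0.5569 0.0545 0.2839] axis err deg 0.06066813185759894 q [ 0.1798  0.0134 -0.5385  2.0827  0.4198  0.7501 -2.537 ]
top 96 [-0.018  -0.0121 -0.0121] [0.0023 0.0116 0.0103] [-0.0116 -0.0002 -0.0027]
scene 51 [-0.018  -0.0115 -0.0134] [0.0053 0.0098 0.013 ] [-0.0144  0.001  -0.0016]
```

View pics/fc.png

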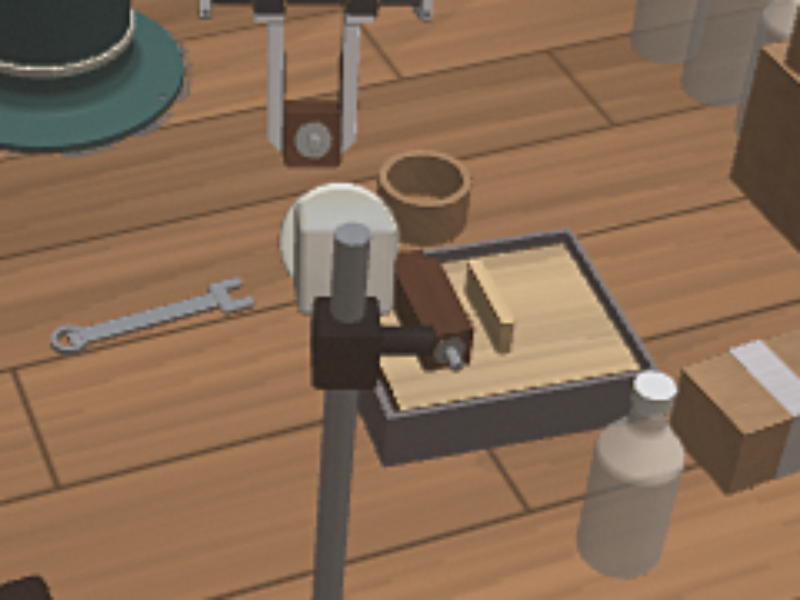

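The crop shows the foot held in the fingers at (312,137) with its stud facing the camera, and the board and long foot lying in the tray. Everything is steady, so I hand in.

```bash
python3 -m creep '[[0,0,0,-0.3,-0.5,0,-1],[0,0,0,0,0,0,-1],[0,0,0,0,0,0,-1],[0,0,0,0,0,0,-1]]'; python3 -c "
from bench import *;print(job_done())"
```

```text
time_s: 31.38
tcp_pos: [0.5225, 0.0662, 0.2535]
ee_rot: [0.962, -0.166, 0.213, 0.037]
wrist_force: [-0.6, -0.1, -0.7]
finger_gap: 0.0399
gripper_force: 40.0
the job is handed in; nothing more can be done
None
```

The job is handed in at 31.4 s: the separator lies flat in the tray, the long foot lies on it parallel to the rib, and the short foot is held with its stud tip within about 2 mm of my estimate of the focus point; the one doubt is that joint 7 briefly read -2.823 rad against its stated ±2.82 limit, and no verdict was returned.

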